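# Take the safety cap off a tin of wood finish

### The job

Open the tin of wood finish in the wooden holder: squeeze both side tabs of its safety cap fully in and, keeping them squeezed, turn the cap anticlockwise (seen from above) about a sixth of a turn, then lift it straight off the neck. Set the cap down right way up, near the middle of the square wooden offcut, lowering it until it stands there before you let go. Leave the jar, the mallet and the try square where they are.

Things in the scene. Friction and masses are not known exactly. Their poses are not given: they have to be found in the camera images.
- cap_center (a point): Centre of the loose grey plastic safety cap, on its axis, half-way up (24 mm above its foot; 48 mm tall over the tabs, 100 g). z is the cap's axis, up. Skirt 54 mm across and 30 mm high. Two flat upright tabs, 22 mm wide, 4.5 mm thick, stand at the cap's own +y (tab a) and -y (tab b): 68 mm over their outer faces at rest, 56 mm squeezed fully in. Off the tin the cap stands by itself on its skirt
- cap_grip (a point): Where to grip the tabs: on the cap's axis at the height of the tabs' ribs, 41 mm above the cap's foot, 17 mm above its centre and 7 mm below the tabs' upper ends; the tabs rise 18 mm over the cap's round top. Keep the fingertips above the posts on the tin (see the tin), that is not lower than 26 mm below this point, also while turning
- tab_a (a joint): How far the tab at the cap's +y is squeezed in, m: 0 at rest, 0.006 fully in; sprung, 4 N at the start and 10 N fully in, so grip with 20 to 35 N. With the cap seated, both tabs must be in by at least 4.5 mm to pass the posts on the tin
- tab_b (a joint): The same for the tab at the cap's -y
- tin: Round steel tin, 90 mm across, wedged in a wooden holder with a base 130 x 130 x 18 mm, all fixed to the bench. Origin at the centre of the holder's underside, on the tin's axis; z up. Shoulder 100 mm above the bench. Two steel posts on it, 37 mm from the axis, reach 115 mm above the bench, just anticlockwise of the tabs. At the start the cap's axes are parallel to the tin's within a few degrees
- neck_mouth (a point): Centre of the mouth of the tin's neck (36 mm across), 127 mm above the bench; the seated cap's centre is here, its foot 103 mm above the bench. With the tabs in, the cap turns only anticlockwise seen from above (positive about z): its lugs come free after about 40 degrees, 55 to 60 degrees is best, a stop ends the turn at about 70 degrees; then it lifts straight up, clear after 30 mm
- offcut_top (a point): Centre of the top face of the square wooden offcut, a flat block 110 x 110 mm and 25 mm high, fixed to the bench; x and y run along its edges
- jar_center (a point): Centre (half-way up) of a closed glass jar with a plain round lid, 80 mm across and 90 mm tall: not to be moved
- mallet_head (a point): Centre of the head of a wooden mallet lying on the bench, head 60 x 120 x 80 mm high, handle 160 mm along its +x, lying flat: not to be moved
- square: Try square lying flat on the bench: wooden stock 20 x 110 x 18 mm along y with its origin under its centre, steel blade 35 mm wide reaching 155 mm along its +x: not to be moved
There are look-alikes about, which are no part of the job. Of the things that look like the part that bears cap_center, the larger one is meant. Leave any purple look-alike of the tin alone.

How it is judged (in metres and radians):
On the way, in this order (a step that is already met when the one before it is completed fails the run):
1. both tabs of the seated cap are squeezed in by at least 4 mm, the cap not yet turned (value of joint each of tab_a, tab_b above 0.004 m and angle between the x axis of cap_center and the x axis of tin, either way round below 0.3 rad and z of cap_center in the frame of tin below 0.132 m), for 0.1 s.
2. the cap, still on the neck, is turned by more than 0.55 rad (angle between the x axis of cap_center and the x axis of tin, either way round above 0.55 rad and z of cap_center in the frame of tin below 0.137 m and horizontal distance between cap_center and tin below 0.008 m), for 0.05 s.
3. the cap is lifted clear of the neck, at least 30 mm above its seat (z of cap_center in the frame of tin above 0.157 m), for 0.05 s.
4. the cap stands on the offcut while the fingers still hold it (z of cap_center in the frame of offcut_top below 0.029 m and x of cap_center in the frame of offcut_top between -0.06 and 0.06 m and y of cap_center in the frame of offcut_top between -0.06 and 0.06 m and contact force between the fingers and cap above 0.5 N), for 0.05 s.
At the end, for the whole second after the job is handed in: The cap stands right way up (within 0.1 rad) and at rest on the top of the offcut, its axis within 35 mm of the offcut's centre along both edges, released (z of cap_center in the frame of offcut_top between 0.021 and 0.027 m and x of cap_center in the frame of offcut_top between -0.035 and 0.035 m and y of cap_center in the frame of offcut_top between -0.035 and 0.035 m and angle between cap_center's own z axis and vertical below 0.1 rad and linear speed of cap below 0.02 m/s); the robot touches nothing.
It fails at once if the jar is moved more than 30 mm (distance of jar_center from where it was at the start of the episode above 0.03 m).
It fails at once if the mallet is moved more than 30 mm (distance of mallet_head from where it was at the start of the episode above 0.03 m).
It fails at once if the try square is moved more than 30 mm (distance of square from where it was at the start of the episode above 0.03 m).
It also fails if it takes over 45 s, if anything falls off the work surface, if the arm or the gripper's body presses on something with over 40 N, if the wrist force passes 120 N, or if a joint passes its speed limit or range.

### The arm

A 6-joint arm with a two-finger parallel gripper is mounted at the origin on the work surface. World frame = base frame: x ahead of the robot, y to its left, z up, the work surface at z = 0. Lengths are in mm, angles in rad, forces in N, time in s.
With the tool pointing down it reaches from about 275 to 825 mm from the base axis. Payload 5.2 kg.
Tool frame: the origin (TCP) lies at the very end of the fingers, on their centre line; the grasp point (between the pads) lies 19 mm behind it; z points along the fingers, y is the line along which they close (so a half turn about z gives the same grasp; the last joint's range is limited). The gripper opens to 93 mm and grips with 3 to 60 N. Pads are 15 mm wide; open, the fingers measure 128 mm over their backs; the gripper's body (75 mm by 188 mm) begins 65 mm behind the grasp point.
Start: joints at [0.898, 0.259, 1.535, -0, 1.348, -0.203], TCP at [248.97, 490.428, 218.653] pointing down, gripper open.
Joint ranges: [-3.14, 3.14], [-0.91, 2.08], [0.19, 2.58], [-1.22, 4.36], [0.22, 2.71], [-3.12, 3.12]. Speed limits (rad/s): [2.57, 2.57, 3.14, 3.14, 3.14, 3.14].

### API

Orientations are given as [roll, pitch, yaw] about the fixed x, y, z axes, in that order (R = Rz(yaw) Ry(pitch) Rx(roll)).
In Python, from bench import robot gives the robot as it stands. The module is installed in compiled form; this text tells all that it offers. Calls block until the motion is done:
- robot.move_ptp(position, orientation): joint-space move of the TCP to a pose.
- robot.move_linear(position, ori=None, speed=150, f_stop=None): straight line of the TCP; ori=None keeps the orientation; speed is the mean speed in mm/s. With f_stop (N) it stops when the force on the tool has changed by that much, and returns True; else False.
- robot.move_j(angles): joint-space move.
- robot.move_gripper(opening): opening from 0.0 (shut) to 1.0 (fully open); the grip force is fixed at half the most; returns when the fingers have stopped.
- robot.sleep(seconds).
- robot.inverse_kinematics(position, orientation): joint angles nearest the present ones, or None.
- robot.get_image(name): name is "scene" or "top"; returns a dict with "img" (480x640x3 uint8, blue, green, red), "fovy" (degrees; the focal length in pixels is half the picture's height over the tangent of half this angle, whatever the lens; pixels are square), "cx", "cy" (the principal point, pixels), "k1" (the pictures are not rectified: a ray, as slopes to the right and down, at radius r is drawn at 1 + k1 r^2 times it, then the intrinsics apply), "eye" and "orientation" of the camera in the world. Camera axes: x right, y down, z forward; pixel columns grow to the right and rows downward; lengths in mm; the calibration is good to about 2 mm. A picture is of the moment at which its call begins. There is no depth.
A pose or a line that the arm cannot do raises robot.MotionError and nothing moves.
- robot.hand_in(): hands the job in; it is judged then, once.
Readings, each from a call of its own:
- robot.current_t(): time.
- robot.current_qpos(): joint angles.
- robot.current_joint_vel(): joint speeds.
- robot.current_joint_efforts(): joint torques, N m.
- robot.current_tcp_pos(): TCP position.
- robot.current_eef_rot(): TCP orientation.
- robot.current_contact_force(): force on the tool from outside, world axes, zero at the start.
- robot.current_ft_torque(): the same for the moment, N m.
- robot.current_gripper_width(): opening from 0.0 (shut) to 1.0 (fully open).
- robot.current_finger_force(): force on a finger pad.
Only numpy, scipy, OpenCV 4.12 (cv2) and the standard library are available. Lean on these libraries where they do the work, as an engineer would, in place of code of your own. Each camera call takes 0.05 s, during which the arm holds its last target. There are 200 camera calls.

## Working session

There is one attempt and no reset: what is moved stays moved. The work goes in short steps, each a Python script; the robot and the scene stay as the last script left them, time stands still between calls to the robot, and variables do not carry over. Pictures are saved under pics/ and viewed, at most 10 in all, crops included, and the job is handed in when it is done.

```bash
mkdir -p pics; python3 - <<'E'
from bench import robot
import cv2,pickle
for n in("scene","top"):
    d=robot.get_image(n); cv2.imwrite(f"pics/{n}0.png",d["img"]); pickle.dump(d,open(f"pics/{n}0.pkl","wb"))
    print(n,{k:v for k,v in d.items() if k!="img"})
print(robot.current_eef_rot(),robot.current_t())
E
```

```text
scene {'fovy': 43.590293822716035, 'cx': 310.3350872561635, 'cy': 236.30877042512202, 'k1': 0.06209603536227801, 'eye': array([1110.79367145,  464.86249898, 1079.78842722]), 'orientation': array([-2.52930869e+00,  2.31170618e-03,  2.20765419e+00])}
top {'fovy': 56.562331584655624, 'cx': 314.9028814043749, 'cy': 242.3121337835556, 'k1': -0.06348763600157518, 'eye': array([ 417.05182174,   68.55612569, 1001.2213819 ]), 'orientation': array([-2.99030981, -0.00597614, -1.54540671])}
[-3.14000881e+00 -3.35188393e-04  2.67178581e+00] 0.1
```

View pics/scene0.png

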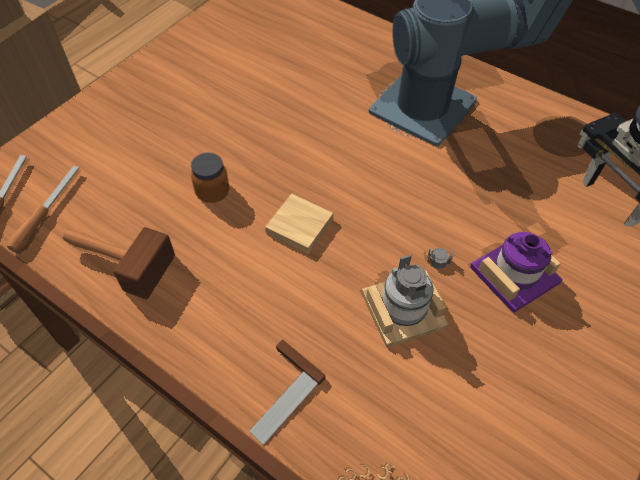

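View pics/top0.png

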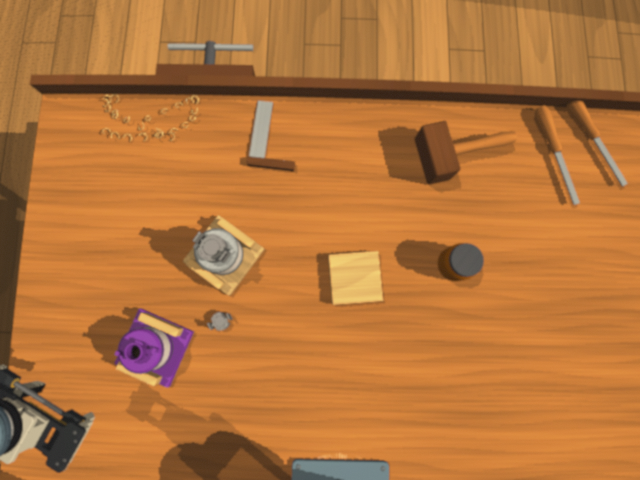

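The real tin with its seated cap is at top (218,248), scene (410,290). The small decoy cap is at top (220,320), and the offcut is at top (355,278), scene (300,220). Next I'll zoom in on the tin in both views.

```bash
cat > h.py <<'E'
import numpy as np,cv2,pickle
from scipy.spatial.transform import Rotation as R
def load(n): return pickle.load(open(f"pics/{n}.pkl","rb"))
def K(d):
    f=240/np.tan(np.radians(d["fovy"])/2); return f
def ray(d,u,v):
    f=K(d); p=np.array([(u-d["cx"])/f,(v-d["cy"])/f]); s=p.copy()
    for _ in range(20): s=p/(1+d["k1"]*(s@s))
    return R.from_euler("xyz",d["orientation"]).apply([s[0],s[1],1])
def plane(d,u,v,z):
    r=ray(d,u,v); return d["eye"]+r*(z-d["eye"][2])/r[2]
def tri(d1,p1,d2,p2):
    A=[];b=[]
    for d,p in((d1,p1),(d2,p2)):
        r=ray(d,*p); r/=np.linalg.norm(r); M=np.eye(3)-np.outer(r,r); A.append(M); b.append(M@d["eye"])
    x=np.linalg.solve(sum(A),sum(b)); return x,[np.linalg.norm(M@x-c) for M,c in zip(A,b)]
def proj(d,P):
    c=R.from_euler("xyz",d["orientation"]).inv().apply(np.asarray(P,float)-d["eye"]); s=c[:2]/c[2]; s=s*(1+d["k1"]*(s@s))
    return s*K(d)+[d["cx"],d["cy"]]
E
python3 - <<'E'
from h import *
s=load("scene0");t=load("top0")
a=cv2.resize(s["img"][240:350,355:455],None,fx=5,fy=5,interpolation=cv2.INTER_CUBIC)
b=cv2.resize(t["img"][205:305,175:275],None,fx=5.5,fy=5.5,interpolation=cv2.INTER_CUBIC)
cv2.imwrite("pics/s_crop.png",a);cv2.imwrite("pics/t_crop.png",b)
# offcut: pale wood mask
for n,d,box in(("s",s,(255,185,345,260)),("t",t,(315,240,395,315))):
    x0,y0,x1,y1=box; hsv=cv2.cvtColor(d["img"][y0:y1,x0:x1],cv2.COLOR_BGR2HSV)
    m=cv2.inRange(hsv,(15,40,160),(35,170,255)); c=max(cv2.findContours(m,0,2)[0],key=cv2.contourArea)
    r=cv2.minAreaRect(c); bp=cv2.boxPoints(r)+[x0,y0]
    print(n,cv2.contourArea(c),np.round(bp,1).tolist()); print(np.round([plane(d,*p,25)[:2] for p in bp],1).tolist(), np.mean([plane(d,*p,25) for p in bp],0))
E
```

```text
s 1905.5 [[265.1, 226.9], [283.4, 188.7], [332.4, 212.2], [314.1, 250.4]]
[[554.8, -71.6], [446.5, -105.6], [435.3, 22.8], [541.2, 50.3]] [494.46271808 -25.99886809  25.        ]
t 2553.5 [[327.9, 253.7], [379.6, 249.6], [383.8, 301.4], [332.1, 305.5]]
[[541.3, 37.1], [553.5, -77.1], [439.9, -86.7], [428.2, 25.7]] [490.70638492 -25.2303533   25.        ]
```

View pics/s_crop.png

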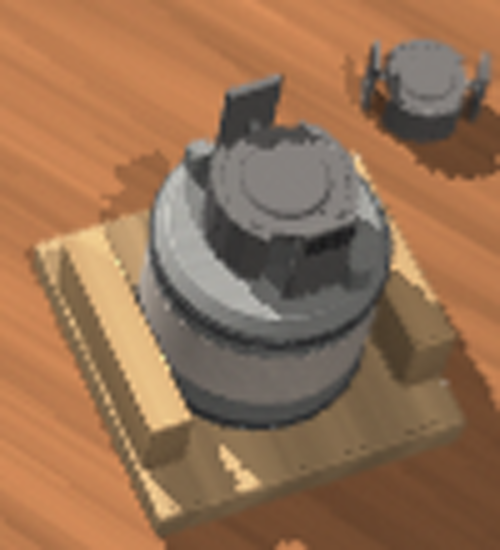

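View pics/t_crop.png

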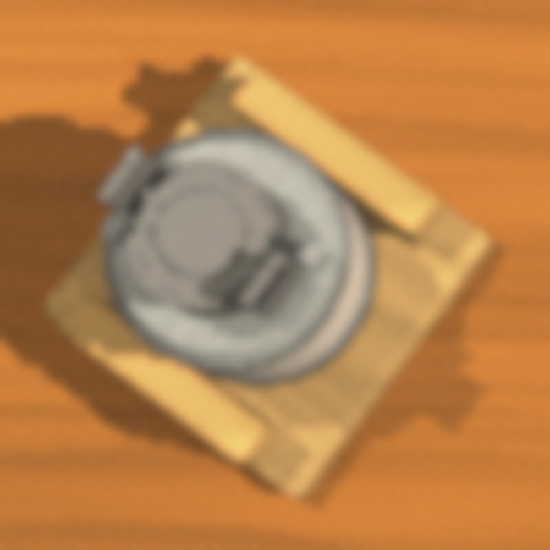

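Offcut centre is about (492,-25), and its two views agree to 4 mm. In the scene crop the cap disc is at (287,180) and the far tab's top edge runs (228,95) to (283,77). In the top crop the disc is at (200,230), the tabs are at (125,175) and (265,278), and the holder corners are at (240,60), (495,240), (305,500) and (45,305).

```bash
python3 - <<'E'
from h import *
s=load("scene0");t=load("top0")
S=lambda x,y:(355+(x+.5)/5-.5,240+(y+.5)/5-.5)
T=lambda x,y:(175+(x+.5)/5.5-.5,205+(y+.5)/5.5-.5)
np.set_printoptions(precision=1,suppress=True)
print("disc",tri(s,S(287,180),t,T(200,230)),plane(s,*S(287,180),133),plane(t,*T(200,230),133))
for z,L in((18,[(240,60),(495,240),(305,500),(45,305)]),):
    P=np.array([plane(t,*T(*p),z) for p in L]); print("base",P[:,:2],P.mean(0))
    for i in range(4):
        e=P[(i+1)%4]-P[i]; print(np.linalg.norm(e),np.degrees(np.arctan2(e[1],e[0]))%90)
for p in((228,95),(283,77),(255,86)): print("tabA top s",plane(s,*S(*p),151))
for p in((112,190),(138,152),(125,172),(265,278)): print("tab top t",plane(t,*T(*p),151))
print("tin rim ellipse centre t",plane(t,*T(230,253),100))
E
```

```text
disc (array([536.4, 270.9, 131.8]), [np.float64(0.6736475810073141), np.float64(0.6736475810072906)]) [537.6 270.6 133. ] [536.  271.3 133. ]
base [[622.4 285.9]
 [550.8 178.1]
 [444.1 249.6]
 [519.4 359.4]] [534.2 268.3  18. ]
129.4894591912667 56.402132227710226
128.4382023404646 56.14475002485872
133.07256006292732 55.54462239837658
126.51329320164768 54.52452107783522
tabA top s [529.8 238.1 151. ]
tabA top s [511.  250.2 151. ]
tabA top s [520.6 244.  151. ]
tab top t [546.9 299.1 151. ]
tab top t [560.7 290.7 151. ]
tab top t [553.4 294.9 151. ]
tab top t [517.2 243.2 151. ]
tin rim ellipse centre t [532.2 267.2 100. ]
```

Everything agrees: the axis is at (536,270) and the tabs lie along 56°, as does the holder. The base edges come out at 127–133 mm and the disc triangulates at z = 132. I'll approach and squeeze.

```bash
python3 - <<'E'
from bench import robot
import numpy as np,cv2
np.set_printoptions(precision=2,suppress=True)
o=[np.pi,0,np.radians(146)]
robot.move_ptp([536,270,230],o)
print(robot.current_qpos(),robot.current_t())
print("touch",robot.move_linear([536,270,125],speed=80,f_stop=8),robot.current_tcp_pos(),robot.current_contact_force())
cv2.imwrite("pics/s1.png",cv2.resize(robot.get_image("scene")["img"][190:350,330:490],None,fx=3.5,fy=3.5,interpolation=cv2.INTER_CUBIC))
robot.move_gripper(0.0)
print(robot.current_gripper_width()*93,robot.current_finger_force(),robot.current_contact_force(),robot.current_ft_torque(),robot.current_tcp_pos(),robot.current_t())
cv2.imwrite("pics/s2.png",cv2.resize(robot.get_image("scene")["img"][190:350,330:490],None,fx=3.5,fy=3.5,interpolation=cv2.INTER_CUBIC))
E
```

```text
[ 0.28  0.34  1.39  0.    1.41 -0.7 ] 1.4583
touch False [536.43 270.12 125.64] [-0.69 -0.62  0.78]
54.70854839605878 30.032913386821747 [-1.2   0.1   5.65] [-0.07  0.3   0.01] [536.11 270.08 125.55] 3.6917
```

View pics/s2.png

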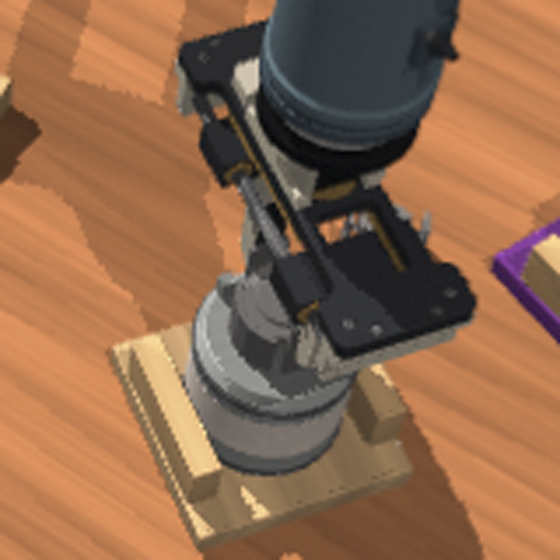

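The fingers straddle both tabs at a width of about 55 mm, so they're fully squeezed in, and side force is only about 1 N. Next I'll turn 58° in steps while watching the moment.

```bash
python3 - <<'E'
from bench import robot
import numpy as np
np.set_printoptions(precision=2,suppress=True)
robot.sleep(0.2)
p=robot.current_tcp_pos()
for a in (10,20,30,40,50,58):
    robot.move_linear([536,270,125.3],[np.pi,0,np.radians(146+a)],speed=40)
    print(a,robot.current_contact_force(),robot.current_ft_torque()[2],robot.current_gripper_width()*93,np.degrees(robot.current_eef_rot()[2]),robot.current_t())
    if abs(robot.current_ft_torque()[2])>2.5: break
E
```

```text
10 [0.76 0.13 4.92] 0.0670608703157699 54.63375665404197 155.81908870513274 4.2667
20 [-0.54  0.26  5.19] 0.0824058129258359 55.00307547900769 165.71454512967188 4.5917
30 [-0.11  0.11  4.65] 0.07754422959765842 54.877497198116785 175.6731631203277 4.9167
40 [-0.05 -0.06  5.24] 0.09197966619029646 54.453148319718 -174.29203679022797 5.2417
50 [ 0.17 -0.51  5.27] 0.08138591442726552 54.639711551553894 -164.2916502560645 5.5667
58 [0.27 0.37 6.18] 0.054567694791215884 54.707869154731135 -156.29047821099633 5.8583
```

```bash
python3 - <<'E'
from bench import robot
import numpy as np,cv2
np.set_printoptions(precision=2,suppress=True)
print(robot.move_linear([536,270,165],speed=40,f_stop=12),robot.current_tcp_pos(),robot.current_contact_force(),robot.current_gripper_width()*93)
if robot.current_tcp_pos()[2]>163: robot.move_linear([536,270,220],speed=100)
print(robot.current_tcp_pos(),robot.current_contact_force(),robot.current_gripper_width()*93,robot.current_t())
a=[cv2.resize(robot.get_image(n)["img"][y:y+130,x:x+130],None,fx=3,fy=3,interpolation=cv2.INTER_CUBIC) for n,x,y in(("scene",345,220),("top",150,180))]
cv2.imwrite("pics/lift.png",np.hstack(a))
E
```

```text
False [535.78 269.95 164.67] [ 0.17  0.63 -0.99] 54.83179423025999
[535.67 269.92 219.48] [ 0.04 -0.11 -0.54] 54.49747268915093 7.7
```

View pics/lift.png

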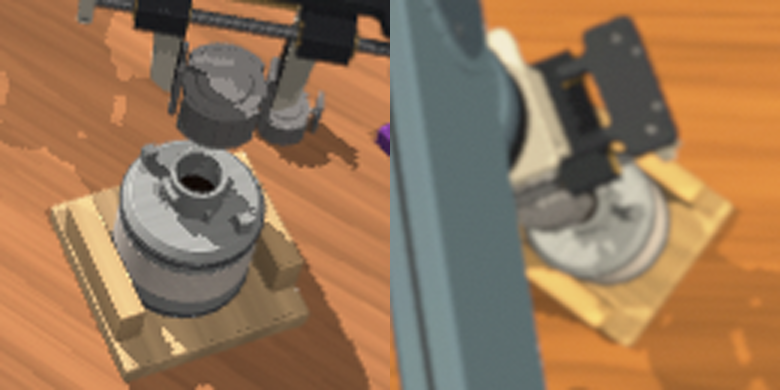

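The cap is off the neck (open mouth visible) and hangs upright between the fingers. Placing it now.

```bash
python3 - <<'E'
from bench import robot
import numpy as np,cv2
np.set_printoptions(precision=2,suppress=True)
o=[np.pi,0,np.radians(176)]
robot.move_ptp([492,-25.5,130],o)
robot.sleep(.3)
robot.move_linear([492,-25.5,58],speed=80)
print(robot.move_linear([492,-25.5,43],speed=15,f_stop=4),robot.current_tcp_pos(),robot.current_contact_force(),robot.current_finger_force())
robot.sleep(.3)
robot.move_gripper(1.0)
print(robot.current_gripper_width()*93,robot.current_tcp_pos())
z=robot.current_tcp_pos()
robot.move_linear([492,-25.5,140],speed=60)
robot.move_ptp([420,250,260],o)
print(robot.current_t())
a=[cv2.resize(robot.get_image(n)["img"][y:y+120,x:x+120],None,fx=3,fy=3,interpolation=cv2.INTER_CUBIC) for n,x,y in(("scene",240,160),("top",300,220))]
cv2.imwrite("pics/end.png",np.hstack(a))
E
```

```text
True [491.94 -25.49  47.52] [-0.31  0.77  4.63] 30.03543108701706
92.83092394465135 [491.19 -25.25  46.77]
15.0333
```

View pics/end.png

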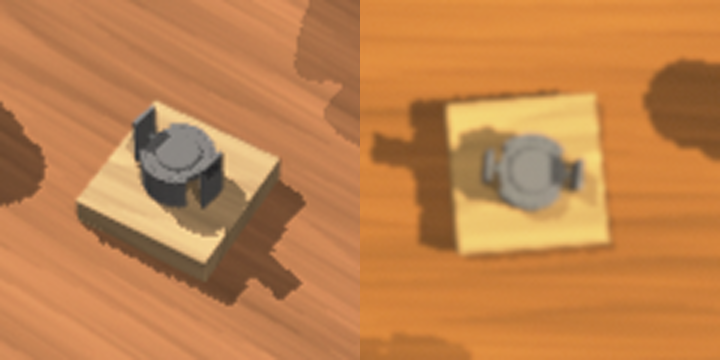

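The cap stands upright and released near the middle of the offcut, and the touch at TCP z = 47.5 matches the expected height. Handing in.

```bash
python3 -c "
from bench import robot
print(robot.hand_in())"
```

```text
the job is handed in; nothing more can be done
None
```

The cap was squeezed, turned about 58° anticlockwise, lifted off the tin and set upright near the middle of the offcut; I handed the job in at about 15 s on the robot clock, but no verdict came back.

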